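# Put the quoin away and snap the case shut

## Robot

A 6-joint arm with a two-finger parallel gripper is mounted at the origin on the work surface. World frame = base frame: x ahead of the robot, y to its left, z up, the work surface at z = 0. Lengths are in m, angles in rad, forces in N, time in s.
With the tool pointing down it reaches from about 0.3 to 0.825 m from the base axis. Payload 5.4 kg.
Tool frame: the origin (TCP) lies on the centre line of the jaws, within the pads' length; the fingertips stand 8 mm ahead of it and the grasp point (between the pads) lies 11 mm behind it (tip_reach is the z of the fingertips in the tool frame, in m); z points along the fingers, y is the line along which they close (so a half turn about z gives the same grasp; the last joint's range is limited). The gripper opens to 92 mm and grips with 3 to 60 N. Pads are 20 mm wide; open, the fingers measure 128 mm over their backs; the gripper's body (75 mm by 189 mm) begins 69 mm behind the grasp point.
Start: joints at [0.975, 0.158, 1.597, -0, 1.386, -0.21], TCP at [0.216, 0.533, 0.223] pointing down, gripper open.
Joint ranges: [-2.91, 2.91], [-0.94, 2.29], [0.18, 2.7], [-1.29, 4.43], [0.17, 2.64], [-3, 3]. Speed limits (rad/s): [2.57, 2.57, 3.14, 3.14, 3.14, 3.14].

## Interface

Orientations are given as a rotation vector (axis times angle).
In Python, from plant import get_obs, read_camera, close_job, tip_reach gives the robot as it stands.
- The arm moves only by the tool servo_tool, never from a script. Its argument "plan" is a list of rows, each an object of numbers: "dx", "dy", "dz": the shift along the tool's x, y, z in m; "rx", "ry", "rz": the turn, a rotation vector about the tool's x, y, z in degrees; "fingers": the opening, from 0 (shut) to 1 (fully open). In form: [{"dx": .., "dy": .., "dz": .., "rx": .., "ry": .., "rz": .., "fingers": ..}, ...]. A call has 1 to 10 rows; each row is the pose to reach, as a shift and turn from the pose commanded when the call began, along the tool's axes at that moment; what a row does not reach only later rows make up. A row lasts 1/12 s, in which the tool goes at most 41.7 mm and 7.16 degrees, less where a joint would pass 70% of its speed; a pose out of reach is approached as far as the arm can. A call with a gripper value outside its range is refused whole. The fingers move at their own pace and stop on an object; "squeeze" is the grip in N (left out, the last holds). Time passes only in rows, so rows that repeat a pose let the fingers close. It gives the time, the measured TCP pose, the force, the opening and the grip force at its end, in the units of the state.
- get_obs(): the state, without advancing time (a new reading comes with each control period).
- read_camera(name): name is "scene" or "top" or "wrist"; returns a dict with "frame" (400x640x3 uint8, red, green, blue), "fx", "fy", "cx", "cy" (pixels), "R" (3x3) and "t" (3): a world point X has camera coordinates R X + t. Camera axes: x right, y down, z forward; pixel columns grow to the right and rows downward; lengths in m; the calibration is good to about 2 mm. A picture is of the moment at which its call begins. There is no depth.
- close_job(): hands the job in; it is judged then, once.
The state is a dict: "clock": time; "joint_pos": joint angles; "qd": joint speeds; "joint_torque": joint torques, N m; "tcp_pos": TCP position; "tcp_rot": TCP orientation; "contact_force": force on the tool from outside, world axes, zero at the start; "wrist_torque": the same for the moment, N m; "width": finger opening in m; "finger_force": force on a finger pad.
Only numpy, scipy, OpenCV 4.12 (cv2) and the standard library are available. Lean on these libraries where they do the work, as an engineer would, in place of code of your own. Each camera call takes 0.05 s, during which the arm holds its last target. There are 200 camera calls.

## Task

Put the loose aluminium quoin away: lay it flat in the wide empty compartment of the open case on the sloping desk, without dropping it in. Then close the case's hinged lid and press it past its catch until it has snapped fully home; the lid is thin plastic, and cracks if it is forced with more than about 45 N. Leave the tin, the spool and the ink knife where they are.

Things in the scene. Friction and masses are not known exactly. Their poses are not given: they have to be found in the camera images.
- quoin: Lock-up quoin: plain aluminium bar 90 x 34 x 26 mm (x, y, z) with two small round brass key sockets on top, about 0.19 kg, lying loose and flat on the bench. Origin: centre of its underside; x along its length, z up.
- case: Open white plastic case, 120 x 150 x 38 mm outside (x, y, z), walls and floor 4 mm, fixed on a green desk plate that slopes 30 degrees up and away from the robot. Origin: centre of its underside; x points up the slope to the hinge, y across, z square off the plate. A 34 mm high divider at y = +19 mm parts the narrow compartment (full of metal blocks) from the wide empty one.
- lid (a joint): Opening angle of the lid (rad): 0 shut, limit 1.75. White plastic plate 5 mm thick, 150 mm wide, 121 mm from hinge to front edge, plus a press tab. A stiff hinge holds it where it is left. At about 0.11 a tooth under the tab meets a sprung roller on the case's front; some 10 to 15 N on the tab takes it past, and below about 0.05 it snaps to 0. It cracks above 45 N.
- lid_hinge (a point): Point on the hinge axis, in the middle of the lid's width: case x = +60 mm, y = 0, z = 38 mm (top of the far wall). Axes as the case's; the hinge axis is y. The closed lid's underside is at case z = 38 mm, its top at 43 mm.
- lid_tab (a point): Centre of the outer (upper) face of the press tab, 131 mm from the hinge axis and 5 mm above the lid's underside; the tab is 24 mm long and 60 mm wide. Moves with the lid; its x axis runs from the tab to the hinge, its z axis is square off the lid's outer face.
- ink_tin: Bystander: ink tin, 76 mm across, 70 mm high, standing on the bench. Origin: centre of its underside.
- cord_spool: Bystander: paper-coloured spool of page cord, 90 mm across, 60 mm high, standing on the bench. Origin: centre of its underside.
- ink_knife: Bystander: ink knife (spatula) lying on the bench, 280 mm long. Origin: under its middle, x along its length.
- slot (a point): Centre of the floor of the wide empty compartment where the quoin goes, its length along x: case x = 0, y = -27, z = 4 mm. Axes as the case's. The compartment is 112 (x) x 88 (y) mm and 34 mm deep to the rim.
Not all that is in view belongs to the job. Of the things like the quoin, leave any that is red; of the rest the smaller one is meant.

How it is judged:
By the outcome, as a careful person would: the job done as asked, in the order asked, and still so for the second after the job is handed in, with the robot touching nothing.
It also fails if it takes over 69 s, if anything falls off the work surface, if the arm or the gripper's body presses on something with over 40 N, if the wrist force passes 120 N, or if a joint passes its speed limit or range.

## Working session

There is one attempt and no reset: what is moved stays moved. The work goes in short steps, Python scripts to look and compute and a tool call to move; the robot and the scene stay as the last step left them, time stands still between calls to the robot, and variables do not carry over. Pictures are saved under pics/ and viewed, at most 11 in all, crops included, and the job is handed in when it is done.

Besides the shell and the picture viewer there is one more tool, called in YAML: its name, and indented under it one key for each argument. servo_tool: Moves the arm, as the interface text tells. Its arguments: {"type":"object","properties":{"plan":{"type":"array"},"squeeze":{"type":"number"}},"required":["plan"]}

```bash
ls; mkdir -p pics; python3 - <<'E'
from plant import *
import cv2,pickle
d={}
for n in("scene","top"):
    d[n]=read_camera(n); cv2.imwrite(f"pics/{n}0.png",d[n]["frame"][:,:,::-1])
    print(n,d[n]["R"],d[n]["t"],d[n]["fx"],d[n]["cx"],d[n]["cy"])
pickle.dump(d,open("d0.pkl","wb")); o=get_obs(); print(o,tip_reach)
E
```

```text
pics
scene [[ 0.04687474  0.99885335 -0.00973389]
 [ 0.57915486 -0.03511587 -0.81446088]
 [-0.81386879  0.03254022 -0.58013682]] [ 0.00260657 -0.20890419  1.54732661] 374.3252340480655 319.3076341891195 191.7351568629143
top [[-0.01787233 -0.99982205 -0.0060364 ]
 [-0.99393969  0.01842148 -0.10837227]
 [ 0.10846419  0.00406296 -0.99409205]] [-0.0278142   0.54582872  1.45831137] 490.5740474172532 322.4606370401028 204.2865597197976
{'clock': 0.1, 'joint_pos': array([ 9.74933595e-01,  1.59019068e-01,  1.59806887e+00, -4.72926583e-05,
        1.38620549e+00, -2.10103346e-01]), 'qd': array([-0.0001092 , -0.00094649, -0.00231346, -0.00027892, -0.0005949 ,
        0.00020173]), 'joint_torque': array([-5.88720050e-04, -3.86505604e+01, -3.22959352e+01,  7.02270214e-02,
        3.39356088e-02, -3.24974701e-05]), 'tcp_pos': array([0.21607378, 0.53226973, 0.22171755]), 'tcp_rot': array([-6.02065977e-01, -3.08272494e+00,  2.48570640e-03]), 'contact_force': array([-0.79027872,  0.53786169, -1.06139953]), 'wrist_torque': array([-0.00169728,  0.04573638, -0.04437411]), 'finger_force': 0.0, 'width': 0.09185196954362392} 0.008
```

View pics/scene0.png

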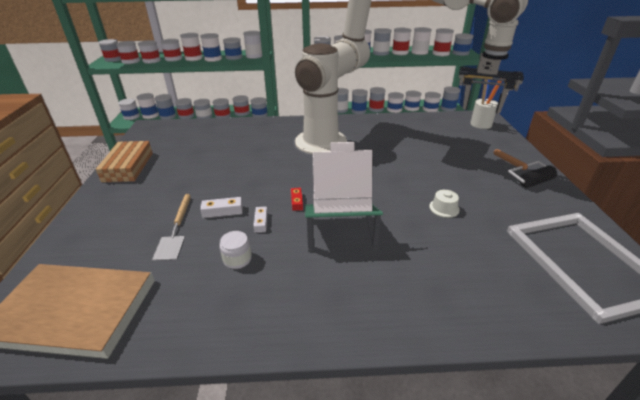

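View pics/top0.png

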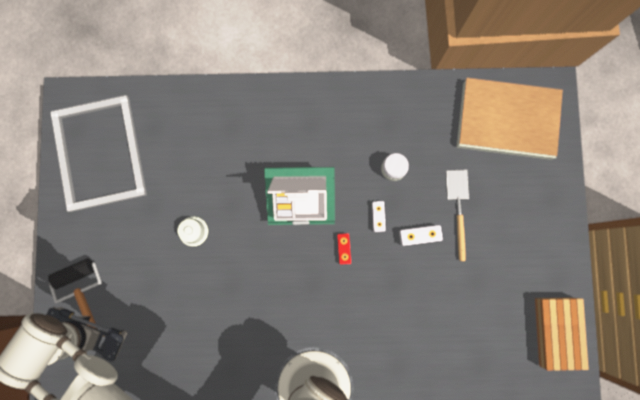

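Candidates (top view): red bar at (344,248), to be left alone; small grey bar at (378,216); larger grey bar at (421,235). The small grey one at (378,216) fits, being the smaller of the non-red bars. I'll confirm that in a crop and measure.

```bash
cat > h.py <<'E'
import numpy as np,cv2,pickle
from scipy.spatial.transform import Rotation as Ro
def ray(c,u,v):
    d=c["R"].T@np.array([(u-c["cx"])/c["fx"],(v-c["cy"])/c["fy"],1]); return -c["R"].T@c["t"],d/np.linalg.norm(d)
def onz(c,u,v,z):
    o,d=ray(c,u,v); return o+d*(z-o[2])/d[2]
def tri(c1,p1,c2,p2):
    o1,d1=ray(c1,*p1);o2,d2=ray(c2,*p2)
    s=np.linalg.lstsq(np.c_[d1,-d2],o2-o1,rcond=None)[0]
    a=o1+s[0]*d1;b=o2+s[1]*d2; return (a+b)/2,np.linalg.norm(a-b)
def proj(c,X):
    x=c["R"]@X+c["t"]; return np.array([c["fx"]*x[0]/x[2]+c["cx"],c["fy"]*x[1]/x[2]+c["cy"]])
E
python3 - <<'E'
from h import *
d=pickle.load(open("d0.pkl","rb"))
t=d["top"]["frame"];s=d["scene"]["frame"]
cv2.imwrite("pics/c_top.png",cv2.resize(t[150:270,255:455],None,fx=4,fy=4,interpolation=cv2.INTER_CUBIC)[:,:,::-1])
cv2.imwrite("pics/c_scene.png",cv2.resize(s[135:255,240:400],None,fx=5,fy=5,interpolation=cv2.INTER_CUBIC)[:,:,::-1])
m=(t.min(2)>125).astype(np.uint8)
n,l,st,ce=cv2.connectedComponentsWithStats(m)
for i in range(1,n):
    x,y,w,h,a=st[i]
    if a>150 and 250<x<460 and 130<y<270:
        c=max(cv2.findContours((l==i).astype(np.uint8),0,2)[0],key=len); print(st[i],ce[i])
        b=cv2.boxPoints(cv2.minAreaRect(c)); 
        print(np.array([onz(d["top"],*p,.026)[:2] for p in b]).round(4).tolist(), b.round(1).tolist())
# green plate
hsv=cv2.cvtColor(t,cv2.COLOR_RGB2HSV); g=cv2.inRange(hsv,(65,90,40),(95,255,255)); g[:,:240]=0;g[:,360:]=0;g[:150]=0;g[240:]=0
c=np.vstack(cv2.findContours(g,0,2)[0]); print("green",cv2.boxPoints(cv2.minAreaRect(c)))
E
```

```text
[458 143  99  16 536] [506.18097015 150.77985075]
[[0.7138, -0.4561], [0.7317, -0.4592], [0.6868, -0.7578], [0.6691, -0.7543]] [[457.6000061035156, 147.39999389648438], [458.29998779296875, 141.6999969482422], [556.5, 154.1999969482422], [555.7999877929688, 159.89999389648438]]
[383 152  27  29 592] [396.08614865 165.98817568]
[[0.6605, -0.2069], [0.7187, -0.2671], [0.6599, -0.3218], [0.6022, -0.2616]] [[377.0, 166.0], [396.0, 147.0], [414.5, 165.5], [395.5, 184.5]]
[446 169  24  92 962] [458.50623701 196.98024948]
[[0.6461, -0.4145], [0.6485, -0.4844], [0.3707, -0.485], [0.3683, -0.4165]] [[445.0, 169.39999389648438], [467.8999938964844, 168.1999969482422], [472.70001220703125, 259.5], [449.79998779296875, 260.70001220703125]]
[ 267  176   61   50 2489] [299.33507433 198.59903576]
[[0.6359, 0.1305], [0.6324, -0.0532], [0.4823, -0.0503], [0.4856, 0.1313]] [[267.0, 176.0], [327.0, 176.0], [327.0, 225.0], [267.0, 225.0]]
[372 200  15  33 406] [378.90147783 216.27339901]
[[0.5548, -0.1873], [0.5561, -0.2272], [0.4584, -0.2289], [0.4571, -0.1893]] [[371.6000061035156, 200.39999389648438], [384.70001220703125, 199.6999969482422], [386.29998779296875, 231.8000030517578], [373.20001220703125, 232.5]]
[400 224  44  23 687] [421.38427948 235.17321689]
[[0.4654, -0.2677], [0.4812, -0.3951], [0.4283, -0.4003], [0.4126, -0.2733]] [[399.0, 229.3000030517578], [441.0, 223.3000030517578], [443.5, 240.8000030517578], [401.5, 246.8000030517578]]
green [[265. 168.]
 [333. 168.]
 [333. 223.]
 [265. 223.]]
```

View pics/c_top.png

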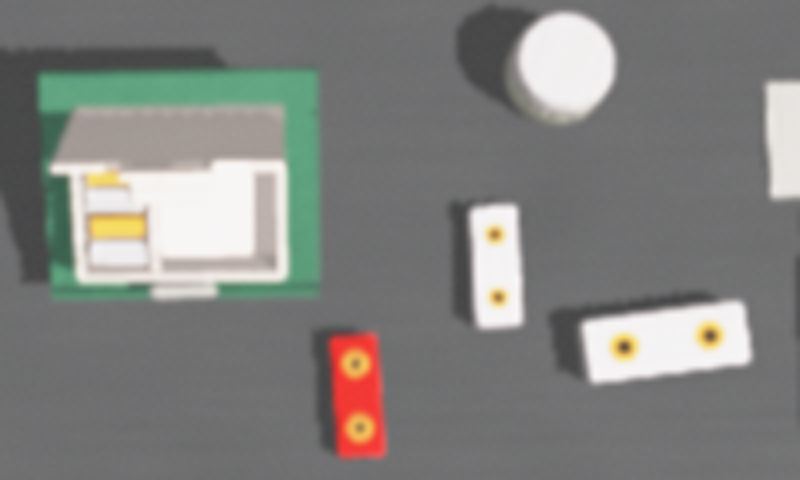

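View pics/c_scene.png

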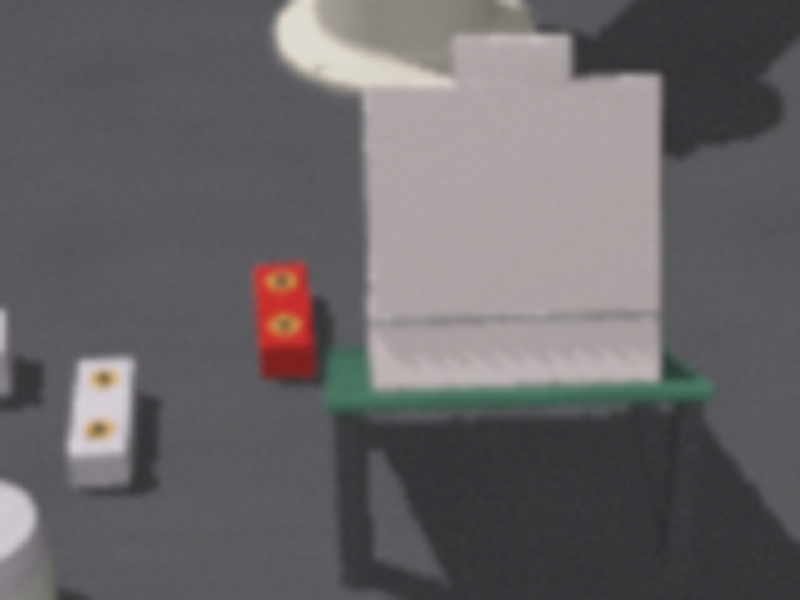

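The top crop confirms it: the small white/silver bar is at crop (497,265), pixel (379,216), with the larger bar at (421,235) and the red one at (344,248). The lid is open and leans back over the hinge edge. The wide compartment is at crop (155-285, 170-280), and the scene crop shows the hinge gap from (370,322) to (660,313) and the tab edge from (453,37) to (572,37).

```bash
python3 - <<'E'
from h import *
d=pickle.load(open("d0.pkl","rb")); T,S=d["top"],d["scene"]
t=T["frame"];hsv=cv2.cvtColor(t,cv2.COLOR_RGB2HSV)
b=cv2.inRange(hsv,(12,90,60),(35,255,255)); b[:,:365]=0;b[:,392:]=0;b[:195]=0;b[238:]=0
n,l,st,ce=cv2.connectedComponentsWithStats(b); print(st,ce)
P=[onz(T,*ce[i],.026) for i in range(1,n) if st[i][4]>4]; print("sockets",np.round(P,4),"mid",np.mean(P,0).round(4))
ft=lambda x,y:((x+.5)/4-.5+255,(y+.5)/4-.5+150)
fs=lambda x,y:((x+.5)/5-.5+240,(y+.5)/5-.5+135)
for k,a,c in [("hingeL",(73,108),(660,313)),("hingeR",(286,106),(370,322)),("tabL",(107,167),(572,37)),("tabR",(212,164),(453,37)),("lidL",(50,172),(662,76)),("lidR",(286,166),(364,88)),("plateL",(38,72),(712,382)),("plateR",(319,72),(326,402))]:
    p,e=tri(T,ft(*a),S,fs(*c)); print(k,p.round(4),round(e,4))
E
```

```text
[[     0      0    640    400 255975]
 [   377    207      4      4     14]
 [   378    222      4      4     11]] [[319.49420842 199.49847446]
 [378.5        208.28571429]
 [379.18181818 223.81818182]]
sockets [[ 0.5303 -0.2076  0.026 ]
 [ 0.483  -0.2082  0.026 ]] mid [ 0.5066 -0.2079  0.026 ]
hingeL [0.612  0.1017 0.1568] 0.0059
hingeR [ 0.6103 -0.0471  0.1566] 0.0055
tabL [0.5517 0.0625 0.2857] 0.003
tabR [ 5.523e-01 -4.000e-04  2.880e-01] 0.0036
lidL [0.5529 0.1051 0.2623] 0.005
lidR [ 0.5538 -0.0461  0.2615] 0.0052
plateL [0.6419 0.1269 0.1343] 0.0022
plateR [ 0.639  -0.0711  0.1284] 0.0058
```

```bash
cat >> h.py <<'E'
def frame(z,y):
    z=np.array(z,float);z/=np.linalg.norm(z);y=np.array(y,float);y-=z*(y@z);y/=np.linalg.norm(y)
    return np.c_[np.cross(y,z),y,z]
def delta(o,p,Rt):
    R0=Ro.from_rotvec(o["tcp_rot"]).as_matrix()
    return (R0.T@(np.array(p)-o["tcp_pos"])).round(4),np.degrees(Ro.from_matrix(R0.T@Rt).as_rotvec()).round(2)
def q(yaw,s=1): return frame([0,0,-1],[-s*np.sin(np.radians(yaw)),s*np.cos(np.radians(yaw)),0])
E
python3 - <<'E'
from h import *; from plant import get_obs
o=get_obs(); print(Ro.from_rotvec(o["tcp_rot"]).as_matrix().round(3))
for s in(1,-1):
  print(s,delta(o,[.34,.12,.33],q(1,s)),delta(o,[.5066,-.2079,.2],q(1,s)))
E
```

```text
[[-0.927  0.376 -0.001]
 [ 0.376  0.927 -0.001]
 [ 0.    -0.002 -1.   ]]
1 (array([-0.2699, -0.3355, -0.1078]), array([ -0.09,  -0.04, -23.1 ])) (array([-0.5477, -0.5764,  0.0225]), array([ -0.09,  -0.04, -23.1 ]))
-1 (array([-0.2699, -0.3355, -0.1078]), array([-5.000e-02,  1.300e-01,  1.569e+02])) (array([-0.5477, -0.5764,  0.0225]), array([-5.000e-02,  1.300e-01,  1.569e+02]))
```

servo_tool:
  plan:
    - {"dx": -0.03, "dy": -0.03, "dz": -0.04, "rz": -7}
    - {"dx": -0.27, "dy": -0.335, "dz": -0.108, "rz": -23.1}
    - {"dx": -0.27, "dy": -0.335, "dz": -0.108, "rz": -23.1}
    - {"dx": -0.27, "dy": -0.335, "dz": -0.108, "rz": -23.1}
    - {"dx": -0.27, "dy": -0.335, "dz": -0.108, "rz": -23.1}
    - {"dx": -0.27, "dy": -0.335, "dz": -0.108, "rz": -23.1}
    - {"dx": -0.27, "dy": -0.335, "dz": -0.108, "rz": -23.1}
    - {"dx": -0.27, "dy": -0.335, "dz": -0.108, "rz": -23.1}
    - {"dx": -0.27, "dy": -0.335, "dz": -0.108, "rz": -23.1}
    - {"dx": -0.27, "dy": -0.335, "dz": -0.108, "rz": -23.1}

```text
$.plan[0]: bad value
```

servo_tool:
  plan:
    - {"dx": -0.27, "dy": -0.335, "dz": 0}
    - {"dx": -0.18, "dy": -0.33, "dz": 0.07}
    - {"dx": -0.18, "dy": -0.33, "dz": 0.11}
    - {"dx": -0.18, "dy": -0.33, "dz": 0.11}
    - {"dx": -0.18, "dy": -0.33, "dz": 0.11}
    - {"dx": -0.18, "dy": -0.33, "dz": 0.11}
    - {"dx": -0.18, "dy": -0.33, "dz": 0.11}
    - {"dx": -0.18, "dy": -0.33, "dz": 0.11}
    - {"dx": -0.18, "dy": -0.33, "dz": 0.11}
    - {"dx": -0.18, "dy": -0.33, "dz": 0.11}

```text
$.plan[0]: bad value
```

```bash
python3 - <<'E'
from h import *; from plant import *
o=get_obs(); print(o["clock"],o["tcp_pos"],o["contact_force"],o["qd"].round(2)); print(delta(o,[.5066,-.2079,.2],q(1)))
w=read_camera("wrist"); pickle.dump(w,open("w1.pkl","wb")); cv2.imwrite("pics/w1.png",w["frame"][:,:,::-1])
print(-w["R"].T@w["t"],w["R"])
hsv=cv2.cvtColor(w["frame"],cv2.COLOR_RGB2HSV); b=cv2.inRange(hsv,(12,90,60),(35,255,255))
n,l,st,ce=cv2.connectedComponentsWithStats(b)
for i in range(1,n):
  if st[i][4]>30: print(st[i],ce[i],onz(w,*ce[i],.026).round(4))
E
```

```text
0.1 [0.21607378 0.53226973 0.22171755] [-0.79027872  0.53786169 -1.06139953] [-0. -0. -0. -0. -0.  0.]
(array([-0.5477, -0.5764,  0.0225]), array([ -0.09,  -0.04, -23.1 ]))
[0.14659551 0.55930257 0.38329184] [[ 3.77160009e-01  9.26147915e-01 -6.06583308e-04]
 [ 8.91937095e-01 -3.63051636e-01  2.69521295e-01]
 [ 2.49396364e-01 -1.02193688e-01 -9.62994239e-01]]
[ 391  107   87   93 2119] [433.21330816 152.27607362] [0.2391 0.6731 0.026 ]
[ 112  291   38   61 1049] [126.43469971 321.3422307 ] [0.3059 0.2021 0.026 ]
[ 484  291   38   61 1052] [506.53231939 321.33269962] [0.5096 0.7029 0.026 ]
[ 295  365  341   15 3241] [491.16414687 374.00370256] [0.5934 0.6613 0.026 ]
```

View pics/w1.png

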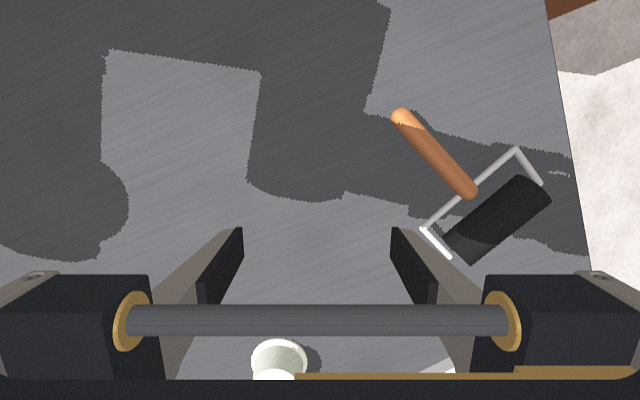

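The move was refused because every row needs all its keys, so the arm hasn't moved. This wrist view shows the start area: a brayer at about (490,200) and the fingertips near (240,230) and (395,230).

servo_tool:
  plan:
    - {"dx": -0.03, "dy": -0.03, "dz": -0.04, "rx": 0, "ry": 0, "rz": -7, "fingers": 1}
    - {"dx": -0.27, "dy": -0.335, "dz": -0.108, "rx": 0, "ry": 0, "rz": -23.1, "fingers": 1}
    - {"dx": -0.27, "dy": -0.335, "dz": -0.108, "rx": 0, "ry": 0, "rz": -23.1, "fingers": 1}
    - {"dx": -0.27, "dy": -0.335, "dz": -0.108, "rx": 0, "ry": 0, "rz": -23.1, "fingers": 1}
    - {"dx": -0.27, "dy": -0.335, "dz": -0.108, "rx": 0, "ry": 0, "rz": -23.1, "fingers": 1}
    - {"dx": -0.27, "dy": -0.335, "dz": -0.108, "rx": 0, "ry": 0, "rz": -23.1, "fingers": 1}
    - {"dx": -0.27, "dy": -0.335, "dz": -0.108, "rx": 0, "ry": 0, "rz": -23.1, "fingers": 1}
    - {"dx": -0.27, "dy": -0.335, "dz": -0.108, "rx": 0, "ry": 0, "rz": -23.1, "fingers": 1}
    - {"dx": -0.27, "dy": -0.335, "dz": -0.108, "rx": 0, "ry": 0, "rz": -23.1, "fingers": 1}
    - {"dx": -0.27, "dy": -0.335, "dz": -0.108, "rx": 0, "ry": 0, "rz": -23.1, "fingers": 1}

```text
clock: 0.98
tcp_pos: [0.3302, 0.1535, 0.3237]
tcp_rot: [-0.028, 3.141, 0.0]
contact_force: [1.2, -0.7, 0.2]
width: 0.0919
finger_force: 0.0
```

servo_tool:
  plan:
    - {"dx": 0, "dy": -0.33, "dz": 0, "rx": 0, "ry": 0, "rz": 0, "fingers": 1}
    - {"dx": 0, "dy": -0.33, "dz": 0, "rx": 0, "ry": 0, "rz": 0, "fingers": 1}
    - {"dx": 0, "dy": -0.33, "dz": 0, "rx": 0, "ry": 0, "rz": 0, "fingers": 1}
    - {"dx": 0, "dy": -0.33, "dz": 0, "rx": 0, "ry": 0, "rz": 0, "fingers": 1}
    - {"dx": -0.05, "dy": -0.33, "dz": 0, "rx": 0, "ry": 0, "rz": 0, "fingers": 1}
    - {"dx": -0.05, "dy": -0.33, "dz": 0.02, "rx": 0, "ry": 0, "rz": 0, "fingers": 1}
    - {"dx": -0.08, "dy": -0.33, "dz": 0.05, "rx": 0, "ry": 0, "rz": 0, "fingers": 1}
    - {"dx": -0.1, "dy": -0.33, "dz": 0.08, "rx": 0, "ry": 0, "rz": 0, "fingers": 1}
    - {"dx": -0.15, "dy": -0.33, "dz": 0.12, "rx": 0, "ry": 0, "rz": 0, "fingers": 1}
    - {"dx": -0.15, "dy": -0.33, "dz": 0.12, "rx": 0, "ry": 0, "rz": 0, "fingers": 1}

```text
clock: 1.82
tcp_pos: [0.4663, -0.1666, 0.2205]
tcp_rot: [-0.023, 3.141, -0.001]
contact_force: [0.1, 0.7, 0.6]
width: 0.0918
finger_force: 0.0
```

```bash
python3 - <<'E'
from h import *; from plant import *
o=get_obs(); print(o["clock"],o["tcp_pos"],o["tcp_rot"],o["contact_force"],o["qd"].round(2)); print(delta(o,[.5066,-.2079,.2],q(1)))
w=read_camera("wrist"); pickle.dump(w,open("w2.pkl","wb")); cv2.imwrite("pics/w2.png",w["frame"][:,:,::-1])
hsv=cv2.cvtColor(w["frame"],cv2.COLOR_RGB2HSV); b=cv2.inRange(hsv,(12,90,60),(35,255,255))
n,l,st,ce=cv2.connectedComponentsWithStats(b)
for i in range(1,n):
  if st[i][4]>30: print(st[i],ce[i].round(1),onz(w,*ce[i],.026).round(4))
E
```

```text
1.8167 [ 0.46632845 -0.16655809  0.2205433 ] [-2.33851373e-02  3.14104980e+00 -5.76276618e-04] [0.1006961  0.65620635 0.63058089] [ 0.24  1.3  -0.56 -0.   -0.74  0.21]
(array([-0.0396, -0.0419,  0.0206]), array([-0.02,  0.03, -0.15]))
[  72   96   35  109 1408] [ 89.4 148.5] [ 0.4334 -0.4403  0.026 ]
[366 106  16  19 213] [373.6 114.7] [ 0.3899 -0.103   0.026 ]
[366 148  15  17 192] [372.9 155.7] [ 0.4373 -0.1007  0.026 ]
[196 155  20  15 205] [205.6 161.8] [ 0.4475 -0.3027  0.026 ]
[143 160  19  15 202] [152.2 166.8] [ 0.4545 -0.3682  0.026 ]
[278 188  13  10  94] [283.9 192.8] [ 0.485  -0.2085  0.026 ]
[279 224  13  10  91] [285.1 228.4] [ 0.5323 -0.2078  0.026 ]
[526 252  35  16 438] [541.7 259.6] [0.572  0.1329 0.026 ]
[ 112  291   38   61 1053] [126.4 321.3] [ 0.6765 -0.435   0.026 ]
[ 484  291   38   61 1066] [506.5 321.2] [0.669  0.1042 0.026 ]
[ 294  365  342   15 3273] [492.  373.9] [0.7623 0.0999 0.026 ]
```

View pics/w2.png

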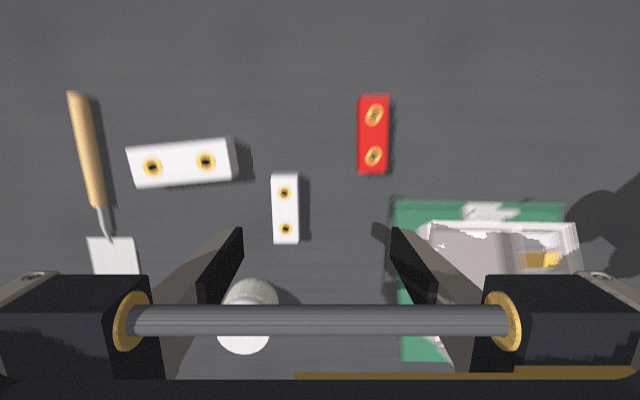

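The wrist view shows the quoin at (285,210), with its sockets at (284,193) and (285,228). Its centre is about (0.508,-0.208), in agreement with the top view.

servo_tool:
  plan:
    - {"dx": 0, "dy": 0, "dz": 0, "rx": 0, "ry": 0, "rz": 0, "fingers": 1}
    - {"dx": 0, "dy": 0, "dz": 0, "rx": 0, "ry": 0, "rz": 0, "fingers": 1}
    - {"dx": 0, "dy": 0, "dz": 0, "rx": 0, "ry": 0, "rz": 0, "fingers": 1}

```text
clock: 2.12
tcp_pos: [0.4656, -0.1651, 0.2238]
tcp_rot: [-0.028, 3.139, -0.003]
contact_force: [0.2, -0.2, 1.5]
width: 0.092
finger_force: 0.0
```

```bash
python3 - <<'E'
from h import *; from plant import *
o=get_obs(); print(o["tcp_pos"],o["qd"].round(2)); print(delta(o,[.508,-.208,.0135],q(0.9)))
E
```

```text
[ 0.4655567  -0.16506529  0.22381632] [ 0.   -0.03 -0.   -0.   -0.01  0.  ]
(array([-0.0412, -0.0433,  0.2105]), array([-0.11,  0.14,  0.11]))
```

servo_tool:
  plan:
    - {"dx": -0.041, "dy": -0.043, "dz": 0, "rx": 0, "ry": 0, "rz": 0, "fingers": 1}
    - {"dx": -0.041, "dy": -0.043, "dz": 0.03, "rx": 0, "ry": 0, "rz": 0, "fingers": 1}
    - {"dx": -0.041, "dy": -0.043, "dz": 0.07, "rx": 0, "ry": 0, "rz": 0, "fingers": 1}
    - {"dx": -0.041, "dy": -0.043, "dz": 0.11, "rx": 0, "ry": 0, "rz": 0, "fingers": 1}
    - {"dx": -0.041, "dy": -0.043, "dz": 0.15, "rx": 0, "ry": 0, "rz": 0, "fingers": 1}
    - {"dx": -0.041, "dy": -0.043, "dz": 0.18, "rx": 0, "ry": 0, "rz": 0, "fingers": 1}
    - {"dx": -0.041, "dy": -0.043, "dz": 0.2, "rx": 0, "ry": 0, "rz": 0, "fingers": 1}
    - {"dx": -0.041, "dy": -0.043, "dz": 0.208, "rx": 0, "ry": 0, "rz": 0, "fingers": 1}
    - {"dx": -0.041, "dy": -0.043, "dz": 0.209, "rx": 0, "ry": 0, "rz": 0, "fingers": 1}
    - {"dx": -0.041, "dy": -0.043, "dz": 0.209, "rx": 0, "ry": 0, "rz": 0, "fingers": 1}

```text
clock: 2.95
tcp_pos: [0.5084, -0.2081, 0.0154]
tcp_rot: [-0.028, 3.138, -0.004]
contact_force: [0.1, -0.4, 0.8]
width: 0.092
finger_force: 0.0
```

Tips are about 7 mm above the bench, so I'll close.

servo_tool:
  plan:
    - {"dx": 0, "dy": 0, "dz": 0.001, "rx": 0, "ry": 0, "rz": 0, "fingers": 0.2}
    - {"dx": 0, "dy": 0, "dz": 0.001, "rx": 0, "ry": 0, "rz": 0, "fingers": 0.2}
    - {"dx": 0, "dy": 0, "dz": 0.001, "rx": 0, "ry": 0, "rz": 0, "fingers": 0.2}
    - {"dx": 0, "dy": 0, "dz": 0.001, "rx": 0, "ry": 0, "rz": 0, "fingers": 0.2}
    - {"dx": 0, "dy": 0, "dz": 0.001, "rx": 0, "ry": 0, "rz": 0, "fingers": 0.2}
    - {"dx": 0, "dy": 0, "dz": 0.001, "rx": 0, "ry": 0, "rz": 0, "fingers": 0.2}
    - {"dx": 0, "dy": 0, "dz": 0.001, "rx": 0, "ry": 0, "rz": 0, "fingers": 0.2}
    - {"dx": 0, "dy": 0, "dz": 0.001, "rx": 0, "ry": 0, "rz": 0, "fingers": 0.2}
    - {"dx": 0, "dy": 0, "dz": 0.001, "rx": 0, "ry": 0, "rz": 0, "fingers": 0.2}
    - {"dx": 0, "dy": 0, "dz": 0.001, "rx": 0, "ry": 0, "rz": 0, "fingers": 0.2}
  squeeze: 25

```text
clock: 3.78
tcp_pos: [0.507, -0.207, 0.0118]
tcp_rot: [0.027, -3.141, -0.001]
contact_force: [0.1, 1.5, 0.7]
width: 0.0339
finger_force: 25.0
```

servo_tool:
  plan:
    - {"dx": 0, "dy": 0, "dz": -0.02, "rx": 0, "ry": 0, "rz": 0, "fingers": 0.2}
    - {"dx": 0, "dy": 0, "dz": -0.06, "rx": 0, "ry": 0, "rz": 0, "fingers": 0.2}
    - {"dx": 0, "dy": 0, "dz": -0.1, "rx": 0, "ry": 0, "rz": 0, "fingers": 0.2}
    - {"dx": 0.02, "dy": 0, "dz": -0.13, "rx": 0, "ry": 0, "rz": 0, "fingers": 0.2}
    - {"dx": 0.05, "dy": 0, "dz": -0.16, "rx": 0, "ry": 0, "rz": 0, "fingers": 0.2}
    - {"dx": 0.07, "dy": 0, "dz": -0.19, "rx": 0, "ry": 0, "rz": 0, "fingers": 0.2}
    - {"dx": 0.09, "dy": 0, "dz": -0.22, "rx": 0, "ry": 0, "rz": 0, "fingers": 0.2}
    - {"dx": 0.09, "dy": 0, "dz": -0.25, "rx": 0, "ry": 0, "rz": 0, "fingers": 0.2}
    - {"dx": 0.09, "dy": 0, "dz": -0.25, "rx": 0, "ry": 0, "rz": 0, "fingers": 0.2}
    - {"dx": 0.09, "dy": 0, "dz": -0.25, "rx": 0, "ry": 0, "rz": 0, "fingers": 0.2}

```text
clock: 4.62
tcp_pos: [0.4177, -0.2094, 0.2629]
tcp_rot: [-0.027, 3.139, -0.004]
contact_force: [0.3, -0.0, -2.4]
width: 0.0337
finger_force: 25.0
```

```bash
cat >> h.py <<'E'
H=np.array([.611,.027,.157]); yaw=np.radians(-.6)
def caseR(yaw=yaw): return Ro.from_euler("zy",[yaw,-np.pi/6]).as_matrix()
def cpt(x,y,z): return H+caseR()@(np.array([x-60,y,z-38])/1000)
def tgt(): C=caseR(); return np.c_[-C[:,0],C[:,1],-C[:,2]]
E
python3 - <<'E'
from h import *; from plant import *
o=get_obs(); print(o["tcp_pos"],o["finger_force"],o["width"]); print(caseR().round(3),delta(o,cpt(0,-27,150),tgt()),cpt(0,-27,150))
# check case geometry in both views
d=pickle.load(open("d0.pkl","rb"))
for n in("rimFL",(-60,75,38)),("rimFR",(-60,-75,38)),("hingeL",(60,75,38)),("hingeR",(60,-75,38)),("baseFarL",(60,75,0)),("baseFarR",(60,-75,0)),("floorFR",(-56,-71,4)),("floorFdiv",(-56,17,4)):
  p=cpt(*n[1]); t=proj(d["top"],p); s=proj(d["scene"],p); print(n[0],((t-[255,150]+.5)*4-.5).round(0),((s-[240,135]+.5)*5-.5).round(0))
E
```

```text
[ 0.41770893 -0.20943463  0.26293331] 24.999201893806458 0.033705394967775956
[[ 0.866  0.009 -0.5  ]
 [-0.01   1.    -0.   ]
 [ 0.5    0.005  0.866]] (array([-0.0886,  0.2087,  0.0388]), array([ -0.03, -29.85,   1.57])) [0.50279647 0.00062979 0.22385512]
rimFL [ 76. 264.] [621. 290.]
rimFR [284. 262.] [362. 298.]
hingeL [ 68. 108.] [655. 312.]
hingeR [283. 106.] [363. 322.]
baseFarL [73. 89.] [656. 385.]
baseFarR [283.  87.] [365. 396.]
floorFR [278. 237.] [371. 358.]
floorFdiv [159. 238.] [523. 352.]
```

```bash
sed -i 's/"zy"/"ZY"/' h.py; python3 - <<'E'
from h import *; from plant import *
from scipy.optimize import least_squares
d=pickle.load(open("d0.pkl","rb"))
ft=lambda x,y:np.array(((x+.5)/4-.5+255,(y+.5)/4-.5+150)); fs=lambda x,y:np.array(((x+.5)/5-.5+240,(y+.5)/5-.5+135))
M=[("top",(-60,75,38),ft(75,281)),("top",(-60,-75,38),ft(288,279)),("scene",(60,75,0),fs(661,380)),("scene",(60,-75,0),fs(371,389)),("scene",(60,75,38),fs(660,314)),("scene",(60,-75,38),fs(370,323))]
pt=lambda q,c:q[:3]+caseR(q[3])@(np.array(c)-[60,0,38])/1000
f=lambda q:np.concatenate([proj(d[n],pt(q,c))-p for n,c,p in M])
r=least_squares(f,[.611,.027,.157,0]); print(r.x.round(4),r.fun.reshape(-1,2).round(2))
q=r.x
for c in((-60,75,38),(-60,-75,38),(60,75,38),(60,-75,38),(65,75,38),(-60,19,38)):
  t=proj(d["top"],pt(q,c)); s=proj(d["scene"],pt(q,c)); print(c,((t-[255,150]+.5)*4-.5).round(0),((s-[240,135]+.5)*5-.5).round(0))
w=read_camera("wrist"); pickle.dump(w,open("w3.pkl","wb"))
t=read_camera("top"); print(get_obs()["tcp_pos"])
E
```

```text
[0.5994 0.0306 0.1495 0.0074] [[ 0.16  0.32]
 [-1.41 -0.51]
 [-0.56  0.32]
 [ 0.22  0.9 ]
 [-0.68 -0.9 ]
 [-0.12 -0.39]]
(-60, 75, 38) [ 76. 282.] [620. 288.]
(-60, -75, 38) [282. 277.] [364. 298.]
(60, 75, 38) [ 64. 128.] [657. 310.]
(60, -75, 38) [278. 122.] [369. 321.]
(65, 75, 38) [ 64. 121.] [658. 311.]
(-60, 19, 38) [153. 280.] [525. 291.]
[ 0.41657884 -0.20817681  0.25976495]
```

```bash
python3 - <<'E'
from h import *; from plant import *
from scipy.optimize import least_squares
d=pickle.load(open("d0.pkl","rb"))
ft=lambda x,y:np.array(((x+.5)/4-.5+255,(y+.5)/4-.5+150)); fs=lambda x,y:np.array(((x+.5)/5-.5+240,(y+.5)/5-.5+135))
M=[("top",(-60,75,38),ft(75,281)),("top",(-60,-75,38),ft(288,279)),("top",(60,75,0),ft(72,108)),("top",(60,-75,0),ft(286,105)),("scene",(60,75,0),fs(661,380)),("scene",(60,-75,0),fs(371,389)),("scene",(60,75,38),fs(660,314)),("scene",(60,-75,38),fs(370,323))]
pt=lambda q,c:q[:3]+caseR(q[3])@(np.array(c)-[60,0,38])/1000
f=lambda q:np.concatenate([proj(d[n],pt(q,c))-p for n,c,p in M])
r=least_squares(f,[.611,.027,.157,0]); print(r.x.round(4),r.fun.reshape(-1,2).round(2))
H=r.x[:3]; open("h.py","a").write(f"\nH=np.array({H.round(4).tolist()}); yaw={r.x[3]:.4f}\ndef caseR(yaw=yaw): return Ro.from_euler('ZY',[yaw,-np.pi/6]).as_matrix()\n")
import h
w=pickle.load(open("w3.pkl","rb")); im=w["frame"].copy()
for c in((-60,75,38),(-60,-75,38),(-60,19,38),(-56,-71,4),(-56,17,4)):
  p=proj(w,h.cpt(*c)); print(c,p.round(1)); cv2.drawMarker(im,tuple(int(v) for v in p.round()),(255,0,255),0,9,1)
cv2.imwrite("pics/w3.png",im[:,:,::-1])
o=get_obs(); print(h.cpt(0,-27,150),delta(o,h.cpt(0,-27,150),h.tgt()))
E
```

```text
[ 5.993e-01  2.960e-02  1.495e-01 -3.000e-04] [[ 0.23  0.15]
 [-1.34 -0.29]
 [-0.3   0.01]
 [-1.62 -0.19]
 [-0.96  0.46]
 [-0.23  0.77]
 [-1.04 -0.76]
 [-0.52 -0.52]]
(-60, 75, 38) [572.7 259.6]
(-60, -75, 38) [450.3 256.6]
(-60, 19, 38) [527.  258.5]
(-56, -71, 4) [442.  261.1]
(-56, 17, 4) [508.  262.7]
[0.50276166 0.00113203 0.22399485] (array([-0.0899,  0.2077,  0.036 ]), array([  0.55, -30.14,   1.54]))
```

View pics/w3.png

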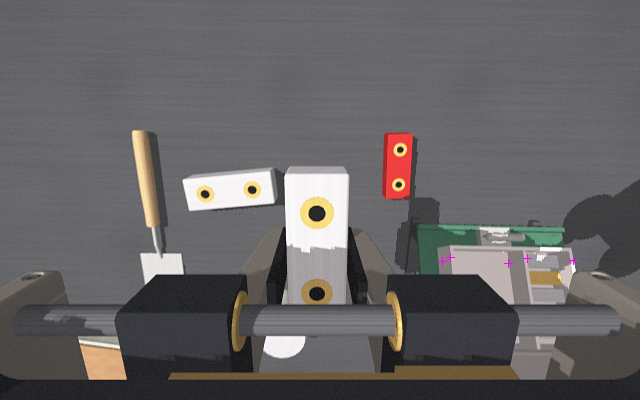

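The wrist view shows the quoin held straight, with sockets at (317,213) and (317,293). The case's front rim runs from (441,246) to (574,250), about 10 px above my markers, so I'll triangulate that difference.

```bash
python3 - <<'E'
from h import *; from plant import *
d=pickle.load(open("d0.pkl","rb")); T=d["top"]; w=pickle.load(open("w3.pkl","rb")); o=get_obs()
ft=lambda x,y:np.array(((x+.5)/4-.5+255,(y+.5)/4-.5+150))
print(w["fx"],w["cx"],w["cy"])
print(tri(T,ft(75,281),w,(574,250)),tri(T,ft(288,279),w,(441,246)),"model",cpt(-60,75,38),cpt(-60,-75,38))
print("big bar",onz(w,205,194,.026),onz(w,252.5,190,.026)); 
for p in((411,196.7),(432.5,194)): print(onz(T,(624+.5)/4-.5+255,(346+.5)/4-.5+150,.026) if p[0]<420 else onz(T,(710+.5)/4-.5+255,(335+.5)/4-.5+150,.026))
for y in(213,293): print("held, world at z",onz(w,317,y,o["tcp_pos"][2]+.014))
print("red plate front L/R, top & wrist", tri(T,ft(52,297),w,(565,226)),tri(T,ft(319,297),w,(420,226)))
E
```

```text
295.3406348675842 316.5232013123891 198.01871435399366
(array([0.49595662, 0.10455846, 0.09396315]), np.float64(0.0010315612204470897)) (array([ 0.49731119, -0.05111206,  0.08146595]), np.float64(0.0057188642567714025)) model [0.49539946 0.10463117 0.0895    ] [ 0.49535446 -0.04536882  0.0895    ]
big bar [ 0.45167184 -0.36683767  0.026     ] [ 0.44480524 -0.30021051  0.026     ]
[ 0.444128   -0.30183729  0.026     ]
[ 0.45123511 -0.36692605  0.026     ]
held, world at z [ 0.39307843 -0.21127201  0.27376495]
held, world at z [ 0.44223186 -0.21045892  0.27376495]
red plate front L/R, top & wrist (array([0.48540909, 0.12787194, 0.04633185]), np.float64(0.004645683590213753)) (array([ 0.48337902, -0.07216885,  0.05456529]), np.float64(2.3565528231353002e-05))
```

```bash
python3 - <<'E'
from h import *; from plant import *
o=get_obs(); print(H,cpt(0,-27,4)); print(cpt(0,-27,140),delta(o,cpt(0,-27,140),tgt()))
E
```

```text
[0.5993 0.0296 0.1495] [0.56433038 0.00261049 0.09005514]
[0.49633038 0.00263089 0.20783459] (array([-0.0836,  0.2093,  0.0522]), array([  0.39, -30.14,   0.97]))
```

servo_tool:
  plan:
    - {"dx": 0, "dy": 0.035, "dz": 0, "rx": 0, "ry": -5, "rz": 0, "fingers": 0.2}
    - {"dx": 0, "dy": 0.07, "dz": 0, "rx": 0, "ry": -10, "rz": 0, "fingers": 0.2}
    - {"dx": 0, "dy": 0.105, "dz": 0, "rx": 0, "ry": -15, "rz": 0.5, "fingers": 0.2}
    - {"dx": 0, "dy": 0.14, "dz": 0, "rx": 0, "ry": -20, "rz": 1, "fingers": 0.2}
    - {"dx": -0.01, "dy": 0.175, "dz": 0, "rx": 0.4, "ry": -25, "rz": 1, "fingers": 0.2}
    - {"dx": -0.03, "dy": 0.209, "dz": 0.01, "rx": 0.4, "ry": -30, "rz": 1, "fingers": 0.2}
    - {"dx": -0.05, "dy": 0.209, "dz": 0.03, "rx": 0.4, "ry": -30.1, "rz": 1, "fingers": 0.2}
    - {"dx": -0.075, "dy": 0.209, "dz": 0.045, "rx": 0.4, "ry": -30.1, "rz": 1, "fingers": 0.2}
    - {"dx": -0.083, "dy": 0.209, "dz": 0.052, "rx": 0.4, "ry": -30.1, "rz": 1, "fingers": 0.2}
    - {"dx": -0.083, "dy": 0.209, "dz": 0.052, "rx": 0.4, "ry": -30.1, "rz": 1, "fingers": 0.2}

```text
clock: 5.55
tcp_pos: [0.4945, 0.0033, 0.2039]
tcp_rot: [-0.001, 2.626, 0.002]
contact_force: [-0.5, -0.1, -3.8]
width: 0.0337
finger_force: 25.0
```

servo_tool:
  plan:
    - {"dx": 0, "dy": 0, "dz": 0, "rx": 0, "ry": 0, "rz": 0, "fingers": 0.2}
    - {"dx": 0, "dy": 0, "dz": 0, "rx": 0, "ry": 0, "rz": 0, "fingers": 0.2}

```text
clock: 5.72
tcp_pos: [0.4957, 0.0017, 0.2089]
tcp_rot: [0.001, 2.618, -0.002]
contact_force: [0.0, -0.2, -2.0]
width: 0.0339
finger_force: 25.0
```

```bash
python3 - <<'E'
from h import *; from plant import *
o=get_obs(); print(o["clock"],o["tcp_pos"],o["contact_force"],o["qd"].round(3),delta(o,cpt(0,-27,70),tgt()),delta(o,cpt(0,-27,16),tgt()))
w=read_camera("wrist"); pickle.dump(w,open("w4.pkl","wb")); im=w["frame"].copy()
for c in((-60,75,38),(-60,-75,38),(-56,19,38),(-56,-71,38),(60,-75,38),(56,-71,4)):
  p=proj(w,cpt(*c)); print(c,p.round(1)); cv2.drawMarker(im,tuple(int(v) for v in p.round()),(255,0,255),0,9,1)
cv2.imwrite("pics/w4.png",im[:,:,::-1])
E
```

```text
5.7167 [0.49572106 0.00173329 0.20891301] [ 0.03958978 -0.15013528 -1.97134881] [-0.009 -0.025 -0.011  0.002 -0.003 -0.   ] (array([-0.    ,  0.001 ,  0.0712]), array([-0.1 , -0.02,  0.01])) (array([-0.    ,  0.0011,  0.1252]), array([-0.1 , -0.02,  0.01]))
(-60, 75, 38) [436.1 133.5]
(-60, -75, 38) [265.  133.6]
(-56, 19, 38) [372.  138.2]
(-56, -71, 38) [269.7 138.3]
(60, -75, 38) [270.8 257.9]
(56, -71, 4) [279.  240.1]
```

View pics/w4.png

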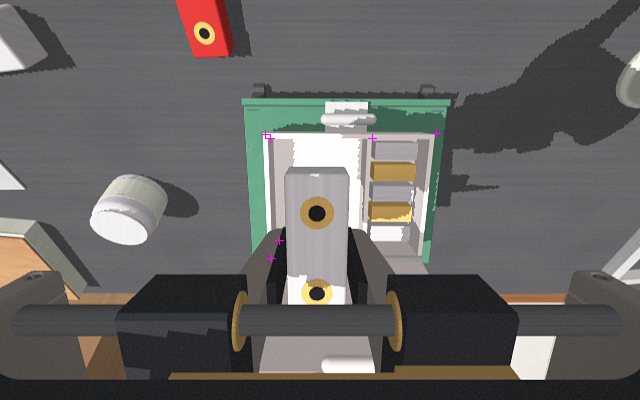

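The overlay matches the rim corners at (265,134) and (436,133), and the quoin is centred over the wide compartment. Lowering to 8 mm above the floor.

servo_tool:
  plan:
    - {"dx": 0, "dy": 0.001, "dz": 0.03, "rx": 0, "ry": 0, "rz": 0, "fingers": 0.2}
    - {"dx": 0, "dy": 0.001, "dz": 0.055, "rx": 0, "ry": 0, "rz": 0, "fingers": 0.2}
    - {"dx": 0, "dy": 0.001, "dz": 0.075, "rx": 0, "ry": 0, "rz": 0, "fingers": 0.2}
    - {"dx": 0, "dy": 0.001, "dz": 0.09, "rx": 0, "ry": 0, "rz": 0, "fingers": 0.2}
    - {"dx": 0, "dy": 0.001, "dz": 0.1, "rx": 0, "ry": 0, "rz": 0, "fingers": 0.2}
    - {"dx": 0, "dy": 0.001, "dz": 0.108, "rx": 0, "ry": 0, "rz": 0, "fingers": 0.2}
    - {"dx": 0, "dy": 0.001, "dz": 0.114, "rx": 0, "ry": 0, "rz": 0, "fingers": 0.2}
    - {"dx": 0, "dy": 0.001, "dz": 0.117, "rx": 0, "ry": 0, "rz": 0, "fingers": 0.2}
    - {"dx": 0, "dy": 0.001, "dz": 0.117, "rx": 0, "ry": 0, "rz": 0, "fingers": 0.2}
    - {"dx": 0, "dy": 0.001, "dz": 0.117, "rx": 0, "ry": 0, "rz": 0, "fingers": 0.2}

```text
clock: 6.6
tcp_pos: [0.5554, 0.0021, 0.1093]
tcp_rot: [0.001, 2.615, -0.004]
contact_force: [-0.8, -0.4, -1.9]
width: 0.034
finger_force: 25.0
```

servo_tool:
  plan:
    - {"dx": 0, "dy": 0, "dz": 0.0015, "rx": 0, "ry": 0, "rz": 0, "fingers": 0.2}
    - {"dx": 0, "dy": 0, "dz": 0.003, "rx": 0, "ry": 0, "rz": 0, "fingers": 0.2}
    - {"dx": 0, "dy": 0, "dz": 0.004, "rx": 0, "ry": 0, "rz": 0, "fingers": 0.2}
    - {"dx": 0, "dy": 0, "dz": 0.004, "rx": 0, "ry": 0, "rz": 0, "fingers": 0.2}

```text
clock: 6.93
tcp_pos: [0.5572, 0.0023, 0.1052]
tcp_rot: [0.001, 2.616, -0.003]
contact_force: [-1.5, -0.5, -2.3]
width: 0.0337
finger_force: 25.0
```

servo_tool:
  plan:
    - {"dx": 0, "dy": 0, "dz": 0.001, "rx": 0, "ry": 0, "rz": 0, "fingers": 0.2}
    - {"dx": 0, "dy": 0, "dz": 0.002, "rx": 0, "ry": 0, "rz": 0, "fingers": 0.2}
    - {"dx": 0, "dy": 0, "dz": 0.002, "rx": 0, "ry": 0, "rz": 0, "fingers": 0.2}

```text
clock: 7.18
tcp_pos: [0.5581, 0.0023, 0.1033]
tcp_rot: [0.001, 2.617, -0.003]
contact_force: [0.1, 0.0, -3.5]
width: 0.0334
finger_force: 25.0
```

servo_tool:
  plan:
    - {"dx": 0, "dy": 0, "dz": 0.0008, "rx": 0, "ry": 0, "rz": 0, "fingers": 0.2}
    - {"dx": 0, "dy": 0, "dz": 0.0015, "rx": 0, "ry": 0, "rz": 0, "fingers": 0.2}
    - {"dx": 0, "dy": 0, "dz": 0.0015, "rx": 0, "ry": 0, "rz": 0, "fingers": 0.2}

```text
clock: 7.43
tcp_pos: [0.5586, 0.0023, 0.1028]
tcp_rot: [-0.001, 2.617, -0.003]
contact_force: [-15.1, -0.2, 12.1]
width: 0.0337
finger_force: 25.0
```

servo_tool:
  plan:
    - {"dx": 0, "dy": 0, "dz": 0.001, "rx": 0, "ry": 0, "rz": 0, "fingers": 0.2}
    - {"dx": 0, "dy": 0, "dz": 0.001, "rx": 0, "ry": 0, "rz": 0, "fingers": 0.2}
    - {"dx": 0, "dy": 0, "dz": 0.001, "rx": 0, "ry": 0, "rz": 0, "fingers": 0.2}

```text
clock: 7.68
tcp_pos: [0.5592, 0.0023, 0.1026]
tcp_rot: [-0.002, 2.617, -0.003]
contact_force: [-22.7, -1.1, 20.5]
width: 0.0336
finger_force: 25.0
```

On the floor: about 30 N along the normal, quoin flat. I'll ease off and release.

servo_tool:
  plan:
    - {"dx": 0, "dy": 0, "dz": -0.001, "rx": 0, "ry": 0, "rz": 0, "fingers": 0.2}
    - {"dx": 0, "dy": 0, "dz": -0.0015, "rx": 0, "ry": 0, "rz": 0, "fingers": 0.2}
    - {"dx": 0, "dy": 0, "dz": -0.0015, "rx": 0, "ry": 0, "rz": 0, "fingers": 0.2}
  squeeze: 15

```text
clock: 7.93
tcp_pos: [0.5588, 0.0023, 0.1027]
tcp_rot: [0.001, 2.616, -0.003]
contact_force: [0.7, 0.4, -1.6]
width: 0.0344
finger_force: 15.0
```

servo_tool:
  plan:
    - {"dx": 0, "dy": 0, "dz": -0.0015, "rx": 0, "ry": 0, "rz": 0, "fingers": 0.45}
    - {"dx": 0, "dy": 0, "dz": -0.0015, "rx": 0, "ry": 0, "rz": 0, "fingers": 0.48}
    - {"dx": 0, "dy": 0, "dz": -0.0015, "rx": 0, "ry": 0, "rz": 0, "fingers": 0.48}
    - {"dx": 0, "dy": 0, "dz": -0.0015, "rx": 0, "ry": 0, "rz": 0, "fingers": 0.48}
    - {"dx": 0, "dy": 0, "dz": -0.0015, "rx": 0, "ry": 0, "rz": 0, "fingers": 0.48}
    - {"dx": 0, "dy": 0, "dz": -0.0015, "rx": 0, "ry": 0, "rz": 0, "fingers": 0.48}

```text
clock: 8.43
tcp_pos: [0.5581, 0.0023, 0.104]
tcp_rot: [0.001, 2.616, -0.003]
contact_force: [-0.4, 0.1, -0.0]
width: 0.044
finger_force: 0.0
```

servo_tool:
  plan:
    - {"dx": 0, "dy": 0, "dz": -0.01, "rx": 0, "ry": 0, "rz": 0, "fingers": 0.48}
    - {"dx": 0, "dy": 0, "dz": -0.03, "rx": 0, "ry": 0, "rz": 0, "fingers": 0.48}
    - {"dx": 0, "dy": 0, "dz": -0.06, "rx": 0, "ry": 0, "rz": 0, "fingers": 0.48}
    - {"dx": 0, "dy": 0, "dz": -0.09, "rx": 0, "ry": 0, "rz": 0, "fingers": 0.48}
    - {"dx": 0, "dy": 0, "dz": -0.12, "rx": 0, "ry": 0, "rz": 0, "fingers": 0.48}
    - {"dx": 0, "dy": 0, "dz": -0.12, "rx": 0, "ry": 0, "rz": 0, "fingers": 0.48}
    - {"dx": 0, "dy": 0, "dz": -0.12, "rx": 0, "ry": 0, "rz": 0, "fingers": 0.48}

```text
clock: 9.02
tcp_pos: [0.4986, 0.0021, 0.2101]
tcp_rot: [0.0, 2.611, -0.006]
contact_force: [0.0, -0.0, -0.7]
width: 0.044
finger_force: 0.0
```

```bash
python3 - <<'E'
from h import *; from plant import *
o=get_obs(); print(o["clock"],o["tcp_pos"],o["tcp_rot"],o["contact_force"],o["joint_pos"].round(2))
w=read_camera("wrist"); im=w["frame"].copy()
cv2.imwrite("pics/w5.png",im[80:300,200:460,::-1].repeat(2,0).repeat(2,1))
th=1.745
for r in (121,143): # lid inner edge; dir in case frame
  for off in(0,5):
    print(r,off,cpt(60-r*np.cos(th)+off*np.sin(th),0,38+r*np.sin(th)+off*np.cos(th)).round(4))
E
```

```text
9.0167 [0.49861492 0.00211862 0.21007704] [ 4.98751257e-04  2.61142772e+00 -5.64402505e-03] [ 0.02716904 -0.02410225 -0.70173883] [-0.35 -0.48  2.27  0.23  0.86 -2.03]
121 0 [0.5579 0.0296 0.2632]
121 5 [0.5626 0.0296 0.2649]
143 0 [0.5503 0.0296 0.2839]
143 5 [0.555  0.0296 0.2856]
```

View pics/w5.png

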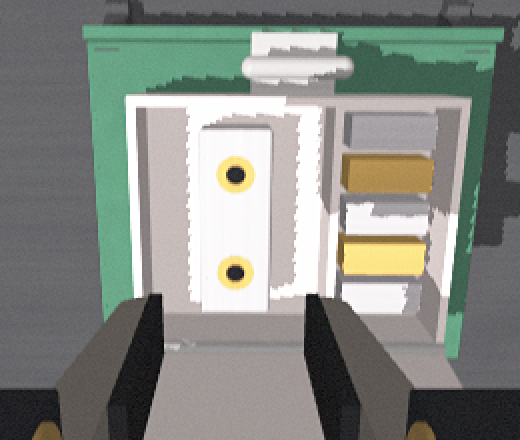

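The crop shows the quoin flat and centred in the wide compartment, with sockets at crop (235,175) and (235,273). Next I go over and behind the lid.

```bash
python3 - <<'E'
from h import *; from plant import *
o=get_obs(); print(delta(o,[.47,.0296,.38],q(0)))
E
```

```text
(array([-0.0623,  0.0267, -0.1628]), array([-1.700e-01,  3.017e+01, -3.000e-02]))
```

servo_tool:
  plan:
    - {"dx": 0, "dy": 0.01, "dz": -0.04, "rx": 0, "ry": 0, "rz": 0, "fingers": 0}
    - {"dx": 0, "dy": 0.027, "dz": -0.08, "rx": 0, "ry": 4, "rz": 0, "fingers": 0}
    - {"dx": -0.02, "dy": 0.027, "dz": -0.115, "rx": 0, "ry": 10, "rz": 0, "fingers": 0}
    - {"dx": -0.04, "dy": 0.027, "dz": -0.145, "rx": 0, "ry": 17, "rz": 0, "fingers": 0}
    - {"dx": -0.062, "dy": 0.027, "dz": -0.163, "rx": 0, "ry": 23, "rz": 0, "fingers": 0}
    - {"dx": -0.062, "dy": 0.027, "dz": -0.163, "rx": 0, "ry": 30.1, "rz": 0, "fingers": 0}
    - {"dx": -0.062, "dy": 0.027, "dz": -0.163, "rx": 0, "ry": 30.1, "rz": 0, "fingers": 0}
    - {"dx": -0.062, "dy": 0.027, "dz": -0.163, "rx": 0, "ry": 30.1, "rz": 0, "fingers": 0}
    - {"dx": -0.062, "dy": 0.027, "dz": -0.163, "rx": 0, "ry": 30.1, "rz": 0, "fingers": 0}

```text
clock: 9.82
tcp_pos: [0.4693, 0.0302, 0.3776]
tcp_rot: [-0.001, -3.139, 0.002]
contact_force: [-0.8, 0.5, 0.0]
width: 0.0004
finger_force: 0.0
```

servo_tool:
  plan:
    - {"dx": -0.04, "dy": 0, "dz": 0, "rx": 0, "ry": 0, "rz": 0, "fingers": 0}
    - {"dx": -0.08, "dy": 0, "dz": 0, "rx": 0, "ry": 0, "rz": 0, "fingers": 0}
    - {"dx": -0.12, "dy": 0, "dz": 0, "rx": 0, "ry": 0, "rz": 0, "fingers": 0}
    - {"dx": -0.155, "dy": 0, "dz": 0, "rx": 0, "ry": 0, "rz": 0, "fingers": 0}
    - {"dx": -0.17, "dy": 0, "dz": 0, "rx": 0, "ry": 0, "rz": 0, "fingers": 0}
    - {"dx": -0.17, "dy": 0, "dz": 0, "rx": 0, "ry": 0, "rz": 0, "fingers": 0}
    - {"dx": -0.17, "dy": 0, "dz": 0, "rx": 0, "ry": 0, "rz": 0, "fingers": 0}
    - {"dx": -0.17, "dy": 0, "dz": 0, "rx": 0, "ry": 0, "rz": 0, "fingers": 0}

```text
clock: 10.48
tcp_pos: [0.6383, 0.0299, 0.3807]
tcp_rot: [0.002, 3.141, -0.004]
contact_force: [0.0, 0.5, 0.2]
width: 0.0001
finger_force: 0.0
```

```bash
python3 - <<'E'
from h import *; from plant import *
o=get_obs(); print(o["clock"],o["tcp_pos"],o["tcp_rot"],o["width"],o["contact_force"]);print(delta(o,[.64,.0296,.262],q(0)))
E
```

```text
10.4833 [0.63828361 0.02991098 0.38067571] [ 1.67366614e-03  3.14054926e+00 -3.56526378e-03] 6.764300675632064e-05 [0.01742063 0.48399251 0.20569949]
(array([-0.0016, -0.    ,  0.1187]), array([-0.13,  0.06, -0.06]))
```

servo_tool:
  plan:
    - {"dx": 0, "dy": 0, "dz": 0.04, "rx": 0, "ry": 0, "rz": 0, "fingers": 0}
    - {"dx": 0, "dy": 0, "dz": 0.08, "rx": 0, "ry": 0, "rz": 0, "fingers": 0}
    - {"dx": 0, "dy": 0, "dz": 0.105, "rx": 0, "ry": 0, "rz": 0, "fingers": 0}
    - {"dx": 0, "dy": 0, "dz": 0.118, "rx": 0, "ry": 0, "rz": 0, "fingers": 0}
    - {"dx": 0.01, "dy": 0, "dz": 0.118, "rx": 0, "ry": 0, "rz": 0, "fingers": 0}
    - {"dx": 0.02, "dy": 0, "dz": 0.118, "rx": 0, "ry": 0, "rz": 0, "fingers": 0}
    - {"dx": 0.03, "dy": 0, "dz": 0.118, "rx": 0, "ry": 0, "rz": 0, "fingers": 0}
    - {"dx": 0.038, "dy": 0, "dz": 0.118, "rx": 0, "ry": 0, "rz": 0, "fingers": 0}
    - {"dx": 0.038, "dy": 0, "dz": 0.118, "rx": 0, "ry": 0, "rz": 0, "fingers": 0}
    - {"dx": 0.038, "dy": 0, "dz": 0.118, "rx": 0, "ry": 0, "rz": 0, "fingers": 0}

```text
clock: 11.32
tcp_pos: [0.6017, 0.0296, 0.2632]
tcp_rot: [0.002, 3.139, -0.004]
contact_force: [-1.1, -0.1, -0.6]
width: 0.0004
finger_force: 0.0
```

```bash
python3 - <<'E'
from h import *; from plant import *
o=get_obs(); p=o["tcp_pos"]; print(p)
for f in (70,65,60,50,40,30,20,10,0,-10,-15,-20,-23,-25,-27,-30):
  a=np.radians(f); s=np.clip(f/20,-1,1); r=np.interp(f,[-20,70],[.122,.111])
  C=H[[0,2]]+r*np.array([-np.cos(a),np.sin(a)])+.005*np.array([np.sin(a),np.cos(a)])
  X=C+[.010*s,.008]; print(f,X.round(4),"dx",round(p[0]-X[0],3),"dz",round(p[2]-X[1],3))
E
```

```text
[0.60167365 0.02956341 0.26318641]
70 [0.576  0.2635] dx 0.026 dz -0.0
65 [0.5667 0.2608] dx 0.035 dz 0.002
60 [0.5575 0.2572] dx 0.044 dz 0.006
50 [0.5402 0.2476] dx 0.061 dz 0.016
40 [0.5247 0.235 ] dx 0.077 dz 0.028
30 [0.5114 0.2198] dx 0.09 dz 0.043
20 [0.501  0.2023] dx 0.101 dz 0.061
10 [0.4886 0.183 ] dx 0.113 dz 0.08
0 [0.4797 0.1625] dx 0.122 dz 0.101
-10 [0.4745 0.1415] dx 0.127 dz 0.122
-15 [0.4733 0.1309] dx 0.128 dz 0.132
-20 [0.4729 0.1205] dx 0.129 dz 0.143
-23 [0.475  0.1144] dx 0.127 dz 0.149
-25 [0.4766 0.1105] dx 0.125 dz 0.153
-27 [0.4783 0.1066] dx 0.123 dz 0.157
-30 [0.4811 0.1008] dx 0.121 dz 0.162
```

servo_tool:
  plan:
    - {"dx": 0.01, "dy": 0, "dz": 0, "rx": 0, "ry": 0, "rz": 0, "fingers": 0}
    - {"dx": 0.018, "dy": 0, "dz": 0, "rx": 0, "ry": 0, "rz": 0, "fingers": 0}
    - {"dx": 0.022, "dy": 0, "dz": 0, "rx": 0, "ry": 0, "rz": 0, "fingers": 0}
    - {"dx": 0.026, "dy": 0, "dz": 0, "rx": 0, "ry": 0, "rz": 0, "fingers": 0}
    - {"dx": 0.03, "dy": 0, "dz": 0.001, "rx": 0, "ry": 0, "rz": 0, "fingers": 0}
    - {"dx": 0.035, "dy": 0, "dz": 0.002, "rx": 0, "ry": 0, "rz": 0, "fingers": 0}
    - {"dx": 0.039, "dy": 0, "dz": 0.004, "rx": 0, "ry": 0, "rz": 0, "fingers": 0}
    - {"dx": 0.044, "dy": 0, "dz": 0.006, "rx": 0, "ry": 0, "rz": 0, "fingers": 0}

```text
clock: 11.98
tcp_pos: [0.5576, 0.0296, 0.2558]
tcp_rot: [0.002, 3.141, -0.003]
contact_force: [0.7, -0.7, -0.3]
width: 0.0007
finger_force: 0.5
```

servo_tool:
  plan:
    - {"dx": 0.006, "dy": 0, "dz": 0.003, "rx": 0, "ry": 0, "rz": 0, "fingers": 0}
    - {"dx": 0.012, "dy": 0, "dz": 0.006, "rx": 0, "ry": 0, "rz": 0, "fingers": 0}
    - {"dx": 0.017, "dy": 0, "dz": 0.01, "rx": 0, "ry": 0, "rz": 0, "fingers": 0}
    - {"dx": 0.025, "dy": 0, "dz": 0.016, "rx": 0, "ry": 0, "rz": 0, "fingers": 0}
    - {"dx": 0.033, "dy": 0, "dz": 0.022, "rx": 0, "ry": 0, "rz": 0, "fingers": 0}
    - {"dx": 0.033, "dy": 0, "dz": 0.022, "rx": 0, "ry": 0, "rz": 0, "fingers": 0}

```text
clock: 12.48
tcp_pos: [0.5226, 0.0298, 0.2321]
tcp_rot: [-0.002, -3.138, 0.003]
contact_force: [0.3, 0.6, 0.0]
width: -0.0002
finger_force: 0.0
```

```bash
python3 - <<'E'
from h import *; from plant import *
o=get_obs(); print(o["clock"],o["tcp_pos"],o["contact_force"])
s=read_camera("scene"); t=read_camera("top")
a=cv2.resize(s["frame"][110:240,260:390],None,fx=3,fy=3);b=cv2.resize(t["frame"][120:250,240:370],None,fx=3,fy=3)
cv2.imwrite("pics/lid1.png",np.hstack([a,b])[:,:,::-1])
E
```

```text
12.4833 [0.5225864  0.02982311 0.23214557] [0.28934541 0.5839488  0.02682024]
```

View pics/lid1.png

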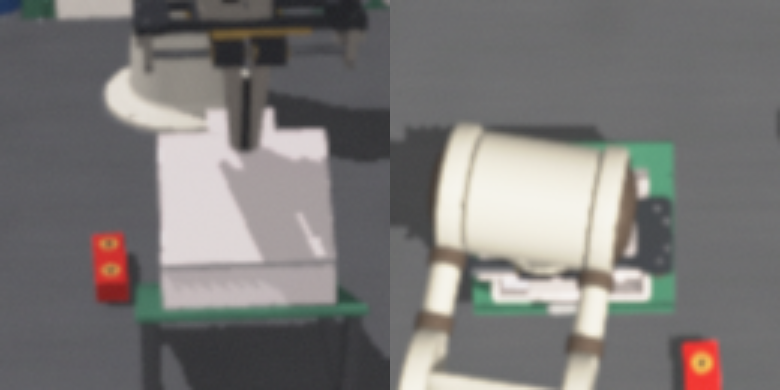

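The left half shows the fingers at (245,145) on the lid's outer face by the tab, with the lid swinging down. Continuing along the arc.

servo_tool:
  plan:
    - {"dx": 0.007, "dy": 0, "dz": 0.008, "rx": 0, "ry": 0, "rz": 0, "fingers": 0}
    - {"dx": 0.013, "dy": 0, "dz": 0.015, "rx": 0, "ry": 0, "rz": 0, "fingers": 0}
    - {"dx": 0.019, "dy": 0, "dz": 0.024, "rx": 0, "ry": 0, "rz": 0, "fingers": 0}
    - {"dx": 0.024, "dy": 0, "dz": 0.033, "rx": 0, "ry": 0, "rz": 0, "fingers": 0}
    - {"dx": 0.03, "dy": 0, "dz": 0.042, "rx": 0, "ry": 0, "rz": 0, "fingers": 0}
    - {"dx": 0.036, "dy": 0, "dz": 0.052, "rx": 0, "ry": 0, "rz": 0, "fingers": 0}
    - {"dx": 0.041, "dy": 0, "dz": 0.062, "rx": 0, "ry": 0, "rz": 0, "fingers": 0}
    - {"dx": 0.045, "dy": 0, "dz": 0.073, "rx": 0, "ry": 0, "rz": 0, "fingers": 0}
    - {"dx": 0.048, "dy": 0, "dz": 0.083, "rx": 0, "ry": 0, "rz": 0, "fingers": 0}
    - {"dx": 0.05, "dy": 0, "dz": 0.094, "rx": 0, "ry": 0, "rz": 0, "fingers": 0}

```text
clock: 13.42
tcp_pos: [0.4745, 0.0294, 0.1389]
tcp_rot: [0.002, 3.141, -0.004]
contact_force: [-0.1, -0.1, 1.1]
width: 0.0004
finger_force: 0.4
```

servo_tool:
  plan:
    - {"dx": 0.001, "dy": 0, "dz": 0.005, "rx": 0, "ry": 0, "rz": 0, "fingers": 0}
    - {"dx": 0.002, "dy": 0, "dz": 0.01, "rx": 0, "ry": 0, "rz": 0, "fingers": 0}
    - {"dx": 0.002, "dy": 0, "dz": 0.014, "rx": 0, "ry": 0, "rz": 0, "fingers": 0}
    - {"dx": 0.002, "dy": 0, "dz": 0.014, "rx": 0, "ry": 0, "rz": 0, "fingers": 0}
    - {"dx": 0.002, "dy": 0, "dz": 0.014, "rx": 0, "ry": 0, "rz": 0, "fingers": 0}

```text
clock: 13.83
tcp_pos: [0.4727, 0.0294, 0.1257]
tcp_rot: [-0.002, -3.141, 0.003]
contact_force: [-0.1, -0.7, 0.4]
width: 0.0006
finger_force: 0.0
```

servo_tool:
  plan:
    - {"dx": 0, "dy": 0, "dz": 0.003, "rx": 0, "ry": 0, "rz": 0, "fingers": 0}
    - {"dx": -0.001, "dy": 0, "dz": 0.006, "rx": 0, "ry": 0, "rz": 0, "fingers": 0}
    - {"dx": -0.001, "dy": 0, "dz": 0.008, "rx": 0, "ry": 0, "rz": 0, "fingers": 0}
    - {"dx": -0.001, "dy": 0, "dz": 0.008, "rx": 0, "ry": 0, "rz": 0, "fingers": 0}

```text
clock: 14.17
tcp_pos: [0.4735, 0.0294, 0.1173]
tcp_rot: [-0.002, -3.141, 0.003]
contact_force: [0.3, -0.5, 0.3]
width: 0.0004
finger_force: 0.0
```

servo_tool:
  plan:
    - {"dx": -0.001, "dy": 0, "dz": 0.002, "rx": 0, "ry": 0, "rz": 0, "fingers": 0}
    - {"dx": -0.001, "dy": 0, "dz": 0.003, "rx": 0, "ry": 0, "rz": 0, "fingers": 0}
    - {"dx": -0.001, "dy": 0, "dz": 0.003, "rx": 0, "ry": 0, "rz": 0, "fingers": 0}

```text
clock: 14.42
tcp_pos: [0.4748, 0.0294, 0.1149]
tcp_rot: [-0.002, -3.142, 0.003]
contact_force: [-0.6, 0.6, 1.9]
width: 0.0007
finger_force: 1.4
```

servo_tool:
  plan:
    - {"dx": -0.0005, "dy": 0, "dz": 0.001, "rx": 0, "ry": 0, "rz": 0, "fingers": 0}
    - {"dx": -0.001, "dy": 0, "dz": 0.002, "rx": 0, "ry": 0, "rz": 0, "fingers": 0}
    - {"dx": -0.001, "dy": 0, "dz": 0.002, "rx": 0, "ry": 0, "rz": 0, "fingers": 0}

```text
clock: 14.67
tcp_pos: [0.4753, 0.0294, 0.1138]
tcp_rot: [-0.001, -3.14, 0.004]
contact_force: [-5.2, 0.4, 10.2]
width: 0.0006
finger_force: 6.3
```

servo_tool:
  plan:
    - {"dx": -0.0005, "dy": 0, "dz": 0.001, "rx": 0, "ry": 0, "rz": 0, "fingers": 0}
    - {"dx": -0.0005, "dy": 0, "dz": 0.0015, "rx": 0, "ry": 0, "rz": 0, "fingers": 0}
    - {"dx": -0.0005, "dy": 0, "dz": 0.0015, "rx": 0, "ry": 0, "rz": 0, "fingers": 0}

```text
clock: 14.92
tcp_pos: [0.4759, 0.0294, 0.1123]
tcp_rot: [-0.001, -3.141, 0.004]
contact_force: [-5.4, 0.7, 9.9]
width: 0.0002
finger_force: 5.8
```

servo_tool:
  plan:
    - {"dx": -0.0005, "dy": 0, "dz": 0.001, "rx": 0, "ry": 0, "rz": 0, "fingers": 0}
    - {"dx": -0.0005, "dy": 0, "dz": 0.001, "rx": 0, "ry": 0, "rz": 0, "fingers": 0}
    - {"dx": -0.0005, "dy": 0, "dz": 0.001, "rx": 0, "ry": 0, "rz": 0, "fingers": 0}

```text
clock: 15.17
tcp_pos: [0.4765, 0.0294, 0.111]
tcp_rot: [-0.001, -3.141, 0.004]
contact_force: [-3.8, -0.0, 8.2]
width: 0.0007
finger_force: 4.4
```

servo_tool:
  plan:
    - {"dx": -0.0005, "dy": 0, "dz": 0.001, "rx": 0, "ry": 0, "rz": 0, "fingers": 0}
    - {"dx": -0.001, "dy": 0, "dz": 0.002, "rx": 0, "ry": 0, "rz": 0, "fingers": 0}
    - {"dx": -0.001, "dy": 0, "dz": 0.002, "rx": 0, "ry": 0, "rz": 0, "fingers": 0}

```text
clock: 15.42
tcp_pos: [0.4777, 0.0294, 0.1083]
tcp_rot: [-0.002, -3.142, 0.003]
contact_force: [-1.0, 0.4, 2.5]
width: 0.0005
finger_force: 1.3
```

servo_tool:
  plan:
    - {"dx": -0.0005, "dy": 0, "dz": 0.001, "rx": 0, "ry": 0, "rz": 0, "fingers": 0}
    - {"dx": -0.001, "dy": 0, "dz": 0.002, "rx": 0, "ry": 0, "rz": 0, "fingers": 0}
    - {"dx": -0.001, "dy": 0, "dz": 0.002, "rx": 0, "ry": 0, "rz": 0, "fingers": 0}

```text
clock: 15.67
tcp_pos: [0.4787, 0.0294, 0.1058]
tcp_rot: [-0.002, -3.141, 0.003]
contact_force: [-0.2, 0.2, 0.2]
width: 0.0003
finger_force: 0.0
```

servo_tool:
  plan:
    - {"dx": -0.0005, "dy": 0, "dz": 0.001, "rx": 0, "ry": 0, "rz": 0, "fingers": 0}
    - {"dx": -0.001, "dy": 0, "dz": 0.002, "rx": 0, "ry": 0, "rz": 0, "fingers": 0}
    - {"dx": -0.001, "dy": 0, "dz": 0.002, "rx": 0, "ry": 0, "rz": 0, "fingers": 0}

```text
clock: 15.92
tcp_pos: [0.4796, 0.0294, 0.104]
tcp_rot: [-0.002, -3.141, 0.003]
contact_force: [0.3, -0.1, 0.6]
width: 0.0003
finger_force: 0.0
```

Force dropped to zero at about the expected angle, so it seems to have snapped. I'll press gently to feel for the closed stop.

servo_tool:
  plan:
    - {"dx": -0.0005, "dy": 0, "dz": 0.001, "rx": 0, "ry": 0, "rz": 0, "fingers": 0}
    - {"dx": -0.001, "dy": 0, "dz": 0.002, "rx": 0, "ry": 0, "rz": 0, "fingers": 0}
    - {"dx": -0.001, "dy": 0, "dz": 0.002, "rx": 0, "ry": 0, "rz": 0, "fingers": 0}

```text
clock: 16.17
tcp_pos: [0.4806, 0.0293, 0.1024]
tcp_rot: [-0.002, -3.141, 0.004]
contact_force: [-1.6, 0.6, 2.5]
width: 0.0006
finger_force: 2.0
```

servo_tool:
  plan:
    - {"dx": 0, "dy": 0, "dz": 0.0008, "rx": 0, "ry": 0, "rz": 0, "fingers": 0}
    - {"dx": 0, "dy": 0, "dz": 0.001, "rx": 0, "ry": 0, "rz": 0, "fingers": 0}
    - {"dx": 0, "dy": 0, "dz": 0.001, "rx": 0, "ry": 0, "rz": 0, "fingers": 0}

```text
clock: 16.42
tcp_pos: [0.4808, 0.0293, 0.1021]
tcp_rot: [-0.001, -3.142, 0.004]
contact_force: [-3.8, 0.9, 9.0]
width: 0.0005
finger_force: 4.5
```

servo_tool:
  plan:
    - {"dx": 0, "dy": 0, "dz": 0.0005, "rx": 0, "ry": 0, "rz": 0, "fingers": 0}
    - {"dx": 0, "dy": 0, "dz": 0.0008, "rx": 0, "ry": 0, "rz": 0, "fingers": 0}
    - {"dx": 0, "dy": 0, "dz": 0.0008, "rx": 0, "ry": 0, "rz": 0, "fingers": 0}

```text
clock: 16.67
tcp_pos: [0.4809, 0.0293, 0.1019]
tcp_rot: [-0.001, -3.142, 0.004]
contact_force: [-5.7, 0.7, 12.0]
width: 0.0004
finger_force: 6.7
```

servo_tool:
  plan:
    - {"dx": 0.001, "dy": 0, "dz": -0.005, "rx": 0, "ry": 0, "rz": 0, "fingers": 0}
    - {"dx": 0.01, "dy": 0, "dz": -0.03, "rx": 0, "ry": 0, "rz": 0, "fingers": 0}
    - {"dx": 0.03, "dy": 0, "dz": -0.07, "rx": 0, "ry": 0, "rz": 0, "fingers": 0}
    - {"dx": 0.06, "dy": 0, "dz": -0.1, "rx": 0, "ry": 0, "rz": 0, "fingers": 0}
    - {"dx": 0.08, "dy": 0.035, "dz": -0.12, "rx": 0, "ry": 0, "rz": 0, "fingers": 0}
    - {"dx": 0.1, "dy": 0.07, "dz": -0.15, "rx": 0, "ry": 0, "rz": 0, "fingers": 0}
    - {"dx": 0.1, "dy": 0.11, "dz": -0.15, "rx": 0, "ry": 0, "rz": 0, "fingers": 0}
    - {"dx": 0.1, "dy": 0.15, "dz": -0.15, "rx": 0, "ry": 0, "rz": 0, "fingers": 0}
    - {"dx": 0.1, "dy": 0.17, "dz": -0.15, "rx": 0, "ry": 0, "rz": 0, "fingers": 0}
    - {"dx": 0.1, "dy": 0.17, "dz": -0.15, "rx": 0, "ry": 0, "rz": 0, "fingers": 0}

```text
clock: 17.5
tcp_pos: [0.3802, 0.2038, 0.2505]
tcp_rot: [-0.007, 3.141, 0.0]
contact_force: [0.1, -0.8, -0.7]
width: 0.0003
finger_force: 0.0
```

```bash
python3 - <<'E'
from h import *; from plant import *
o=get_obs(); print(o["clock"],o["tcp_pos"],o["contact_force"])
s=read_camera("scene"); t=read_camera("top")
a=cv2.resize(s["frame"][110:240,200:330+60],None,fx=2.1,fy=3);b=cv2.resize(t["frame"][120:250,240:450],None,fx=1.9,fy=3)
cv2.imwrite("pics/lid2.png",np.hstack([a,b])[:,:,::-1])
for c in((-60,75,43),(-60,-75,43),(-83,30,43),(-83,-30,43)): p=proj(s,cpt(*c)); print(((p-[200,110])*[2.1,3]).round(0), ((proj(t,cpt(*c))-[240,120])*[1.9,3]+[399,0]).round(0))
E
```

```text
17.5 [0.38019309 0.20382115 0.25045078] [ 0.14780808 -0.76611062 -0.65487827]
[343. 242.] [463. 302.]
[236. 247.] [561. 300.]
[309. 241.] [493. 323.]
[267. 243.] [532. 322.]
```

View pics/lid2.png

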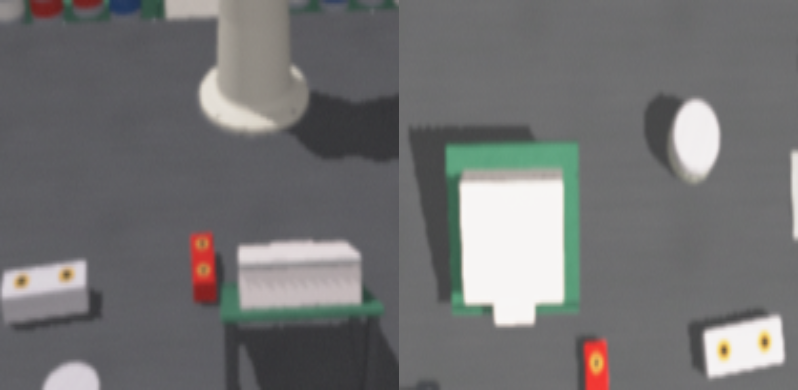

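The lid is shut flat: in the top half its front edge is at row ~303 and the tab end at ~324, matching the closed-lid prediction of 301 and 323. The tin and the other bars haven't moved, and the robot is clear.

```bash
python3 -c "
from plant import *
print(close_job())"
```

```text
the job is handed in; nothing more can be done
None
```

The quoin lies flat in the wide compartment, and the lid is shut and felt firm past its catch at about 13 N; the tin, spool and ink knife were never touched, and I handed the job in at about 17.5 s.

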